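# Unstack the washed grinder parts onto their drying places

### The job

The washed mincer parts are piled in one stack. Take the stack apart from the top and set each part down flat or upright, in the middle of its own drying place: the filling nozzle upright inside the socket cup, the spacer collar over the post and down on its base, the perforated plate on the round pad, and the lock ring on the square pad. Leave the shaker standing where it is.

Things in the scene. Friction and masses are not known exactly. Their poses are not given: they have to be found in the camera images.
- nozzle_mid (a point): filling nozzle, top of the stack: white upright plastic tube, 84 mm tall, tube 20 mm across narrowing to 16 mm at the top, on a round foot flange 38 mm across and 6 mm thick (at the foot a cone widens from the tube to the flange over 6 to 18 mm up). Point at its centre, 42 mm above its underside; z up along the tube. It rests loose on the spacer collar.
- spacer_mid (a point): spacer collar, second from the top: plain steel ring, 46 mm outside, 29 mm bore right through, 22 mm tall. Point at its centre, 11 mm above its underside; z along the bore. It rests loose on the perforated plate.
- plate_mid (a point): perforated mincer plate, third: steel disc 62 mm across, 8 mm thick. Point at its centre, 4 mm above its underside; z is its axis. It rests loose on the lock ring, which is wider than the plate.
- ring_mid (a point): lock ring, bottom of the stack, standing on the table: ribbed cast ring, 73 mm outside, bore about 48 mm right through (wall about 12 mm), 22 mm tall; weighs 0.15 to 0.29 kg. Point at its centre, 11 mm above its underside; z along the bore. Once uncovered it can be pinched by its wall, one finger in the bore, about 30 mm from the centre.
- socket_cup: socket cup, place of the nozzle: fixed low round white cup, 72 mm outside, 56 mm bore, open at the top, rim 24 mm high, inner floor 6 mm above the table. Origin at the centre of its underside, z up.
- post_stand: post stand, place of the spacer collar: fixed round white base 64 mm across and 12 mm thick with an upright steel post 12 mm across in the middle, its tip 50 mm above the table. Origin at the centre of its underside, z up.
- round_pad: round pad, place of the perforated plate: fixed plain flat white disc, 80 mm across, top 12 mm above the table, no rim. Origin at the centre of its underside, z up.
- square_pad: square pad, place of the lock ring: fixed flat white square, 96 x 96 mm, with thin grey lines, top 12 mm above the table, no rim. Origin at the centre of its underside, z up; x and y along its sides.
- shaker_mid (a point): bystander: loose shaker standing among the places, 44 mm across, 90 mm tall, not to be moved. Point at its centre, 45 mm above the table; z up.
Things that resemble listed ones, but are neither listed nor needed, are in the scene too. What is shaped like the part that bears nozzle_mid but pink or red is not meant.

How it is judged (in metres and radians):
At the end, for the whole second after the job is handed in: Nozzle upright on the floor of the socket cup (12 mm from its centre), spacer collar round the post on its base (12 mm), plate on the round pad (14 mm), lock ring on the square pad (15 mm); each within 5 mm of resting height, level within 0.12 rad, at rest (horizontal distance between ring_mid and square_pad below 0.015 m and z of ring_mid in the frame of square_pad between 0.018 and 0.028 m and angle between each of ring_mid, plate_mid, spacer_mid, nozzle_mid's own z axis and vertical below 0.12 rad and linear speed of each of lock_ring, plate, spacer, nozzle below 0.02 m/s and horizontal distance between plate_mid and round_pad below 0.014 m and z of plate_mid in the frame of round_pad between 0.011 and 0.021 m and horizontal distance between spacer_mid and post_stand below 0.012 m and z of spacer_mid in the frame of post_stand between 0.018 and 0.028 m and horizontal distance between nozzle_mid and socket_cup below 0.012 m and z of nozzle_mid in the frame of socket_cup between 0.043 and 0.053 m); the robot touches nothing.
It fails at once if the shaker was shoved or knocked over (distance of shaker_mid from where it was at the start of the episode above 0.025 m or angle between shaker_mid's own z axis and vertical above 0.5 rad).
It also fails if it takes over 125 s, if anything falls off the work surface, if the arm or the gripper's body presses on something with over 40 N, if the wrist force passes 120 N, or if a joint passes its speed limit or range.

### The arm

A 6-joint arm with a two-finger parallel gripper is mounted at the origin on a cart in front of the work surface, level with it; the furniture and walls round the work are solid. World frame = base frame: x ahead of the robot, y to its left, z up, the work surface at z = 0. Lengths are in m, angles in degrees, forces in N, time in s.
With the tool pointing down it reaches from about 0.25 to 0.725 m from the base axis. Payload 4 kg.
Tool frame: the origin (TCP) lies at the very end of the fingers, on their centre line; the grasp point (between the pads) lies 19 mm behind it (tcp_to_grasp is the distance from the TCP to the grasp point, in m); z points along the fingers, y is the line along which they close (so a half turn about z gives the same grasp; the last joint's range is limited). The gripper opens to 85 mm and grips with 20 to 120 N. Pads are 22 mm wide; open, the fingers measure 114 mm over their backs; the gripper's body (76 mm by 85 mm) begins 54 mm behind the grasp point. The pads swing forward as they close: fully open they stand 13 mm farther back than shut.
Start: joints at [-77.292, 13.785, 0.286, 76.501, 0, 90], TCP at [0.11, -0.488, 0.193] pointing down, gripper open.
Joint ranges: [-155.79, 155.79], [-60.16, 107.12], [-62.33, 73.08], [-114, 123.19], [-81.49, 82.49], [-180, 180]. Speed limits (degrees/s): [159.86, 159.86, 180, 180, 180, 180].

### API

Orientations are given as a 3x3 rotation matrix whose columns are the frame's x, y, z axes.
In Python, from bench import read_state, capture, job_done, regions_of, tcp_to_grasp gives the robot as it stands.
- The arm moves only by the shell command python3 -m creep 'ROWS' [FORCE]. ROWS is JSON, a list of rows, each a list of 5 numbers: the finger opening in cm, from 0 to 8.54, then the shift along the tool's x, y, z in cm, then the turn about the tool's z in degrees. A call has 1 to 20 rows; each row is the pose to reach, as a shift and turn from the pose commanded when the call began, along the tool's axes at that moment; what a row does not reach only later rows make up. A row lasts 1/10 s, in which the tool goes at most 50 mm and 8.59 degrees, less where a joint would pass 70% of its speed; a pose out of reach is approached as far as the arm can. A call with a gripper value outside its range is refused whole. The fingers move at their own pace and stop on an object; FORCE is the grip in N (left out, the last holds). Time passes only in rows, so rows that repeat a pose let the fingers close. It gives the time, the measured TCP pose, the force, the opening and the grip force at its end, in the units of the state.
- read_state(): the state, without advancing time (a new reading comes with each control period).
- capture(name): name is "side" or "top" or "wrist"; returns a dict with "img" (384x512x3 uint8, red, green, blue), "fx", "fy", "cx", "cy" (pixels), "rvec" (rotation vector, rad) and "tvec" (3), from world to camera coordinates, as OpenCV has them. Camera axes: x right, y down, z forward; pixel columns grow to the right and rows downward; lengths in m; the calibration is good to about 2 mm. The wrist camera is an equidistant fisheye: a pixel r from the principal point sees the ray r / f radians off the axis. A picture is of the moment at which its call begins. There is no depth.
- job_done(): hands the job in; it is judged then, once.
Trained networks look in the newest picture that a camera, given by its name, has taken for a name from the list of things; names that differ only in an ending like _2 or _b are one class to them, and where a whole thing is asked for, a point or a joint stands for the part that bears it (a point fixed in the world has none). Each returns a list of dicts, best first, with "p" (0 to 1); they miss things now and then, are a little off and sometimes report something else, mostly with a low value. They report only what shows in the picture. A call takes as long as a camera call. They do not tell look-alikes from the thing itself.
- regions_of(query, camera): "region" (384x512 bool, what is visible of it) and "point" ([row, column] in pixels, amid what is visible of it).
The state is a dict: "t": time; "joint_positions": joint angles; "qd": joint speeds; "joint_torque": joint torques, N m; "position": TCP position; "ee_rot": TCP orientation; "ft_force": force on the tool from outside, world axes, zero at the start; "ft_torque": the same for the moment, N m; "width": finger opening in m; "finger_force": force on a finger pad.
Only numpy, scipy, OpenCV 4.12 (cv2) and the standard library are available. Lean on these libraries where they do the work, as an engineer would, in place of code of your own. Each camera call takes 0.05 s, during which the arm holds its last target. There are 200 camera calls.

## Working session

There is one attempt and no reset: what is moved stays moved. The work goes in short steps, Python scripts to look and compute and a shell command to move; the robot and the scene stay as the last step left them, time stands still between calls to the robot, and variables do not carry over. Pictures are saved under pics/ and viewed, at most 14 in all, crops included, and the job is handed in when it is done.

```bash
mkdir -p pics; ls; cat > h.py <<'E'
import numpy as np, cv2
from bench import read_state, capture, regions_of
def ray(c,px):  # px (row,col) -> origin, dir world
    R=cv2.Rodrigues(np.array(c["rvec"],float))[0]; t=np.array(c["tvec"],float).ravel()
    u,v=(px[1]-c["cx"])/c["fx"],(px[0]-c["cy"])/c["fy"]
    if c.get("fish"):
        r=np.hypot(u,v); s=np.sin(r)/max(r,1e-9); d=np.array([u*s,v*s,np.cos(r)])
    else: d=np.array([u,v,1.])
    return -R.T@t, R.T@d
def atz(c,px,z):
    o,d=ray(c,px); return o+d*(z-o[2])/d[2]
def proj(c,P):
    R=cv2.Rodrigues(np.array(c["rvec"],float))[0]; p=R@np.array(P)+np.array(c["tvec"],float).ravel()
    if c.get("fish"):
        th=np.arctan2(np.hypot(p[0],p[1]),p[2]); q=p[:2]/max(np.hypot(p[0],p[1]),1e-9)*th
    else: q=p[:2]/p[2]
    return q[1]*c["fy"]+c["cy"], q[0]*c["fx"]+c["cx"]
def cap(n):
    c=capture(n)
    if n=="wrist": c["fish"]=True
    return c
def save(c,f,box=None,s=1):
    im=c["img"][...,::-1]
    if box: im=im[box[0]:box[1],box[2]:box[3]]
    cv2.imwrite("pics/"+f,cv2.resize(im,None,fx=s,fy=s,interpolation=cv2.INTER_CUBIC))
E
python3 - <<'E'
from h import *
for n in ("top","side"):
    c=cap(n); save(c,n+"0.png",s=1.5)
    print(n,"cam at",ray(c,(192,256))[0].round(3), c["fx"])
    for q in ["nozzle_mid","spacer_mid","plate_mid","ring_mid","socket_cup","post_stand","round_pad","square_pad","shaker_mid"]:
        for r in regions_of(q,n)[:4]:
            g=r["region"]; ys,xs=np.nonzero(g)
            print(q,round(r["p"],2),np.round(r["point"]),"bbox r",ys.min(),ys.max(),"c",xs.min(),xs.max(),"z0:",atz(c,((ys.min()+ys.max())/2,(xs.min()+xs.max())/2),0).round(3)[:2])
E
```

```text
pics
top cam at [0.329 0.037 1.071] 403.06389113302345
nozzle_mid 0.7 [214. 259.] bbox r 209 224 c 254 268 z0: [0.466 0.029]
nozzle_mid 0.53 [222. 299.] bbox r 214 227 c 292 305 z0: [ 0.457 -0.071]
nozzle_mid 0.49 [248. 283.] bbox r 243 256 c 274 287 z0: [ 0.38  -0.024]
spacer_mid 0.67 [218. 261.] bbox r 210 224 c 255 268 z0: [0.465 0.028]
plate_mid 0.71 [224. 266.] bbox r 210 230 c 250 272 z0: [0.457 0.029]
plate_mid 0.26 [231. 262.] bbox r 205 232 c 251 273 z0: [0.461 0.026]
ring_mid 0.42 [229. 248.] bbox r 214 231 c 247 264 z0: [0.45  0.043]
socket_cup 0.69 [209. 164.] bbox r 198 224 c 149 176 z0: [0.475 0.293]
post_stand 0.94 [168. 305.] bbox r 159 181 c 297 319 z0: [ 0.597 -0.097]
round_pad 0.86 [223. 362.] bbox r 207 237 c 348 377 z0: [ 0.457 -0.242]
square_pad 0.65 [169. 203.] bbox r 146 188 c 179 222 z0: [0.599 0.197]
shaker_mid 0.74 [158. 261.] bbox r 148 167 c 254 269 z0: [0.629 0.031]
shaker_mid 0.42 [231. 260.] bbox r 205 231 c 251 270 z0: [0.462 0.03 ]
shaker_mid 0.29 [166. 203.] bbox r 145 188 c 179 222 z0: [0.6   0.197]
shaker_mid 0.18 [216. 262.] bbox r 210 223 c 255 
[... 444 characters left out ...]
0.6 [226. 274.] bbox r 216 228 c 261 285 z0: [0.465 0.009]
ring_mid 0.75 [203. 216.] bbox r 184 215 c 207 223 z0: [ 0.65  -0.021]
ring_mid 0.74 [229. 270.] bbox r 218 236 c 258 286 z0: [0.461 0.029]
socket_cup 0.9 [300. 219.] bbox r 281 317 c 201 237 z0: [0.48  0.284]
socket_cup 0.19 [231. 274.] bbox r 220 236 c 258 286 z0: [0.459 0.032]
post_stand 0.71 [190. 243.] bbox r 177 197 c 233 254 z0: [ 0.603 -0.113]
round_pad 0.79 [172. 299.] bbox r 169 183 c 291 316 z0: [ 0.456 -0.249]
round_pad 0.17 [218. 272.] bbox r 212 224 c 264 281 z0: [ 0.472 -0.007]
square_pad 0.78 [254. 189.] bbox r 233 272 c 162 219 z0: [0.601 0.192]
shaker_mid 0.59 [204. 214.] bbox r 184 215 c 207 223 z0: [ 0.65  -0.021]
```

View pics/top0.png

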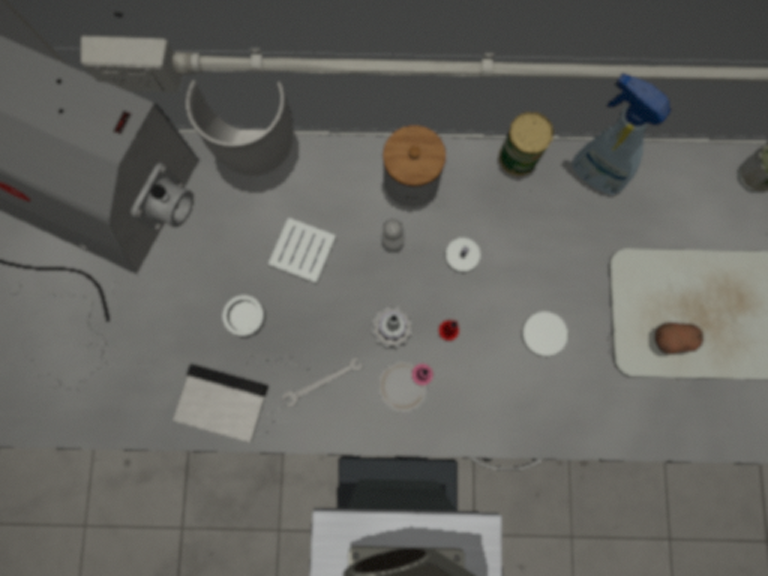

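View pics/side0.png

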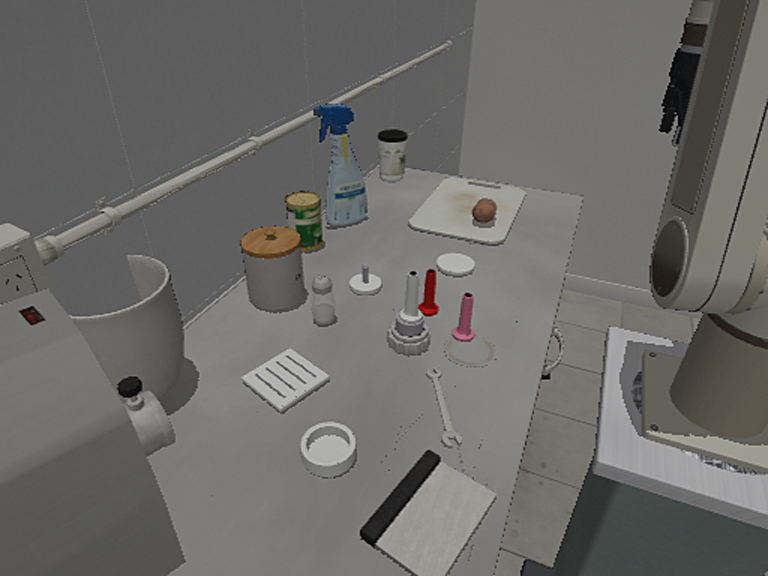

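```bash
python3 - <<'E'
from h import *
c=cap("side"); save(c,"sidecrop.png",(165,250,190,330),5)
E
```

```text
(no output)
```

View pics/sidecrop.png

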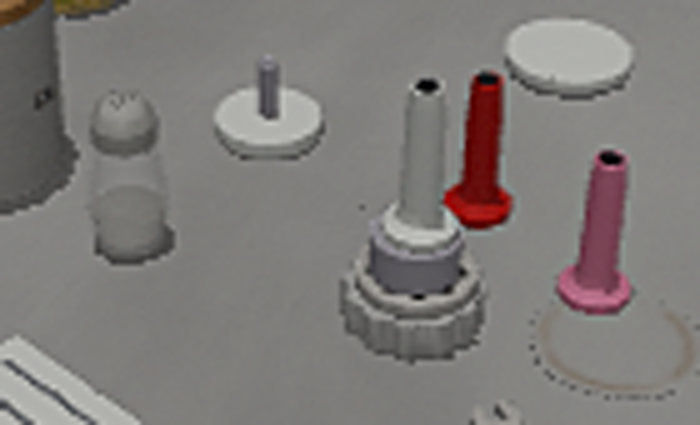

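Candidates for the nozzle in the side picture: white (195,275) on the stack, red (196,286) on the table, pink (219,312) on the table. The white one is meant, because it stands on the collar/plate/ring stack, and the crop confirms it. The places are the cup (300,219), post stand (190,243), round pad (176,303) and square pad (254,189). The shaker is at (200,215).

```bash
python3 - <<'E'
from h import *
s=read_state(); print(s["position"],np.round(s["ee_rot"],3),s["width"],s["ft_force"], )
from bench import tcp_to_grasp; print(tcp_to_grasp)
from scipy.optimize import least_squares
ang=np.linspace(0,2*np.pi,40)
def cyl(x,y,parts):
    return [(x+r*np.cos(a),y+r*np.sin(a),z) for r,z in parts for a in ang]
parts={"socket_cup":[(.036,0),(.036,.024)],"post_stand":[(.032,0),(.032,.012),(.006,.05)],"round_pad":[(.04,0),(.04,.012)],
 "shaker_mid":[(.022,0),(.02,.09)],"ring_mid":[(.0365,0),(.0365,.022)]}
C={n:cap(n) for n in("top","side")}
for q,pt in parts.items():
    for n,c in C.items():
        R=[r for r in regions_of(q,n)]
        if q=="ring_mid": R=[r for r in R if r["point"][0]>222]
        if not R: continue
        ys,xs=np.nonzero(R[0]["region"]); b=np.array([ys.min(),ys.max()+1,xs.min(),xs.max()+1])
        def f(p):
            P=np.array([proj(c,k) for k in cyl(*p,pt)])+0.5
            return np.array([P[:,0].min(),P[:,0].max(),P[:,1].min(),P[:,1].max()])-b
        o=least_squares(f,atz(c,((b[0]+b[1])/2,(b[2]+b[3])/2),.01)[:2],diff_step=1e-4)
        print(q,n,o.x.round(4),o.fun.round(1))
for n,c in C.items():
    R=regions_of("square_pad",n)[0]["region"].astype(np.uint8)
    k=cv2.findContours(R,0,2)[0]; k=max(k,key=cv2.contourArea)[:,0,::-1]
    P=np.array([atz(c,p,.012)[:2] for p in k]).astype(np.float32)
    print("sq",n,cv2.minAreaRect(P))
# nozzle top triangulation
def tri(a,b):
    (o1,d1),(o2,d2)=ray(C["side"],a),ray(C["top"],b)
    A=np.stack([d1,-d2],1); t=np.linalg.lstsq(A,o2-o1,rcond=None)[0]; return (o1+d1*t[0]),(o2+d2*t[1])
print(tri((182,275),(210.5,262)), atz(C["side"],(182,275),.136), atz(C["top"],(211,262),.136))
save(C["top"],"topcrop.png",(195,265,225,315),7)
E
```

```text
[ 0.10998933 -0.48776188  0.19271356] [[ 0.976  0.22  -0.   ]
 [ 0.22  -0.976 -0.   ]
 [-0.     0.    -1.   ]] 0.08557838265063801 [-0.12797484  0.13782471 -0.36416993]
0.0187
socket_cup top [0.4761 0.2928] [ 0.4 -0.4  0.4 -0.4]
socket_cup side [0.4752 0.2909] [-0.4  0.4 -0.2  0.2]
post_stand top [ 0.5967 -0.0962] [-1.   0.9 -0.5  0.5]
post_stand side [ 0.5929 -0.0901] [-0.5  0.4  0.   0. ]
round_pad top [ 0.4564 -0.2389] [-0.8  0.8 -1.2  1.2]
round_pad side [ 0.4536 -0.2412] [-0.8  0.7 -0.6  0.6]
shaker_mid top [0.6177 0.0309] [-1.8  1.9 -0.2  0.1]
shaker_mid side [0.6189 0.0346] [-1.9  1.7 -0.4  0.4]
ring_mid side [0.4562 0.0428] [-4.6  3.9 -0.3  0.3]
sq top ((0.5982216596603394, 0.19463714957237244), (0.0960402637720108, 0.09819601476192474), 70.071533203125)
sq side ((0.5960446000099182, 0.19838230311870575), (0.10049637407064438, 0.10317453742027283), 69.44927978515625)
(array([0.46003294, 0.02718047, 0.13420879]), array([0.46303713, 0.02787672, 0.13463291])) [0.45914395 0.0299252  0.136     ] [0.46165995 0.02786775 0.136     ]
```

View pics/topcrop.png

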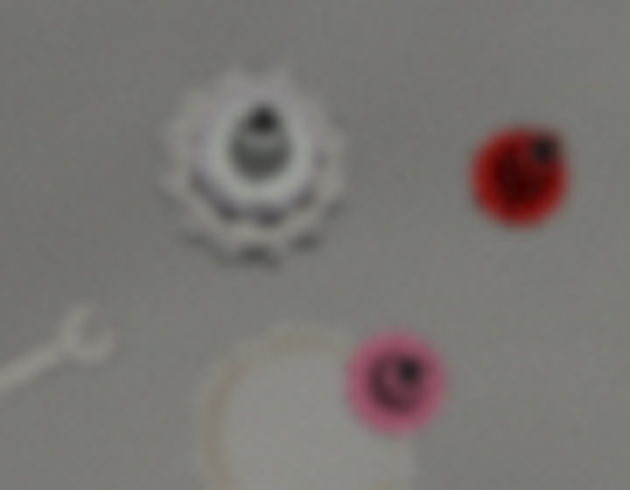

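Both top and side pictures agree: the white nozzle on the stack has its tip at about (0.460, 0.028, 0.136). Red is at crop (520,178) and pink at (397,383), both standing free on the table. I'll move above the stack.

```bash
cat >> h.py <<'E'
def goal(x,y,z,yaw=None):
    s=read_state(); R=np.array(s["ee_rot"]); d=R.T@(np.array([x,y,z])-s["position"])*100
    a=np.degrees(np.arctan2(R[1,1],R[0,1])); t=0 if yaw is None else -((yaw-a+90)%180-90)
    print("goal",(x,y,z),"row cm",d.round(2),"turn",round(t,1),"tcp",np.round(s["position"],4),"yaw",round(a,1),"w",round(s["width"],4),"t",round(s["t"],1),"F",np.round(s["ft_force"],1),"j6",round(s["joint_positions"][5]),"grip",s["finger_force"])
E
python3 -c "
from h import *
goal(.46,.028,.23,-30)"
```

```text
goal (0.46, 0.028, 0.23) row cm [ 45.49 -42.61  -3.73] turn -47.3 tcp [ 0.11   -0.4877  0.1927] yaw -77.3 w 0.0852 t 1.8 F [-0.4  0.5  0.3] j6 90 grip 0.0
```

```bash
python3 -m creep '[[8.5,0,0,-5,0],[8.5,45.5,-42.6,-5,-47.3],[8.5,45.5,-42.6,-5,-47.3],[8.5,45.5,-42.6,-5,-47.3],[8.5,45.5,-42.6,-5,-47.3],[8.5,45.5,-42.6,-5,-47.3],[8.5,45.5,-42.6,-5,-47.3],[8.5,45.5,-42.6,-5,-47.3],[8.5,45.5,-42.6,-5,-47.3],[8.5,45.5,-42.6,-5,-47.3],[8.5,45.5,-42.6,-5,-47.3],[8.5,45.5,-42.6,-5,-47.3],[8.5,45.5,-42.6,-5,-47.3],[8.5,45.5,-42.6,-5,-47.3],[8.5,45.5,-42.6,-5,-47.3],[8.5,45.5,-42.6,-5,-47.3]]' 40
python3 - <<'E'
from h import *
c=cap("wrist"); save(c,"w1.png",s=1.5); goal(.46,.028,.091,-30)
for q in["nozzle_mid","spacer_mid","plate_mid","ring_mid"]:
    for r in regions_of(q,"wrist")[:3]: print(q,round(r["p"],2),np.round(r["point"]))
for P in[(.46,.028,.136),(.46,.028,.052),(.46,.028,.022)]: print(np.round(proj(c,P)))
E
```

```text
t: 3.35
position: [0.4598, 0.0281, 0.2424]
ee_rot: [[0.499, 0.867, -0.001], [0.867, -0.499, -0.0], [-0.001, -0.001, -1.0]]
ft_force: [0.3, 0.1, 0.3]
width: 0.0849
finger_force: 0.0
goal (0.46, 0.028, 0.091) row cm [ 0.07  0.02 15.16] turn 0.0 tcp [0.4596 0.0275 0.2426] yaw -30.0 w 0.0851 t 3.4 F [ 1.  -0.7 -0.5] j6 123 grip 0.0
nozzle_mid 0.93 [210. 231.]
nozzle_mid 0.72 [160. 262.]
nozzle_mid 0.69 [211. 291.]
spacer_mid 0.76 [144. 264.]
plate_mid 0.98 [136. 252.]
ring_mid 0.9 [131. 265.]
[177. 260.]
[159. 260.]
[154. 260.]
```

View pics/w1.png

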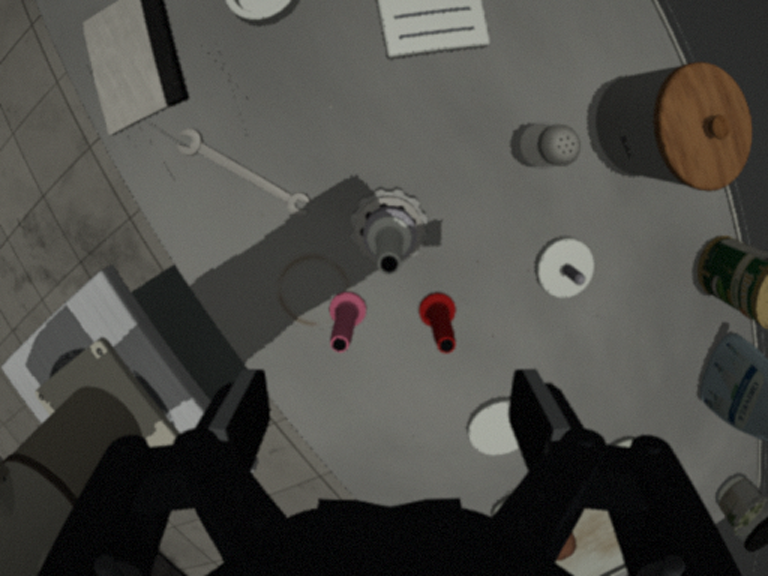

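The wrist view shows the white nozzle's tip at (175,259), against a predicted (177,260), with red and pink well clear. I'll descend and grip.

```bash
python3 -m creep '[[8.5,0.05,0,5,0],[8.5,0.05,0,10,0],[8.5,0.05,0,15.3,0],[8.5,0.05,0,15.3,0],[1,0.05,0,15.3,0],[1,0.05,0,15.3,0],[1,0.05,0,15.3,0],[1,0.05,0,15.3,0],[1,0.05,0,15.3,0],[1,0.05,0,15.3,0],[1,0.05,0,15.3,0],[1,0.05,0,15.3,0]]' 40
python3 -m creep '[[1,0,0,-2,0],[1,0,0,-6,0],[1,0,0,-9,0],[1,0,0,-9,0]]'
python3 - <<'E'
from h import *
goal(.4757,.292,.05,-30)
c=cap("side"); save(c,"s1.png",(110,260,190,330),4)
E
```

```text
t: 4.8
position: [0.4617, 0.0286, 0.0914]
ee_rot: [[0.5, 0.866, 0.003], [0.866, -0.5, 0.001], [0.002, 0.003, -1.0]]
ft_force: [-1.0, 1.4, 6.8]
width: 0.0166
finger_force: 38.9
t: 5.2
position: [0.4637, 0.0286, 0.1845]
ee_rot: [[0.5, 0.866, 0.01], [0.866, -0.5, 0.001], [0.005, 0.008, -1.0]]
ft_force: [0.8, 0.1, -0.3]
width: 0.0166
finger_force: 39.2
goal (0.4757, 0.292, 0.05) row cm [ 23.34 -12.23  13.48] turn 0.0 tcp [0.4637 0.0286 0.1845] yaw -30.0 w 0.0166 t 5.2 F [ 0.8  0.1 -0.3] j6 124 grip 39.15984928607941
```

View pics/s1.png

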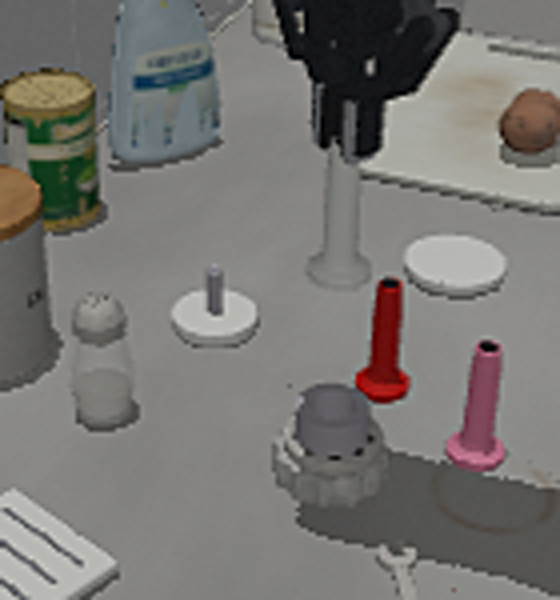

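The nozzle is held straight, and the collar, plate and ring stayed in place. Now to the cup.

```bash
python3 -m creep '[[1,23.3,-12.2,0,0],[1,23.3,-12.2,0,0],[1,23.3,-12.2,0,0],[1,23.3,-12.2,0,0],[1,23.3,-12.2,0,0],[1,23.3,-12.2,0,0],[1,23.3,-12.2,0,0],[1,23.3,-12.2,7,0],[1,23.3,-12.2,7,0],[1,23.3,-12.2,7,0],[1,23.3,-12.2,7,0]]'
python3 - <<'E'
from h import *
goal(.4757,.292,.047,-30)
c=cap("side")
r=regions_of("nozzle_mid","side"); print([(round(k["p"],2),np.round(k["point"])) for k in r])
save(c,"s2.png",(200,340,150,310),4)
for z in (.006,.084+.03): print(proj(c,(.4757,.292,z)))
E
```

```text
t: 6.35
position: [0.4711, 0.2896, 0.1098]
ee_rot: [[0.501, 0.865, -0.001], [0.865, -0.501, -0.001], [-0.001, -0.0, -1.0]]
ft_force: [0.9, -0.7, -0.1]
width: 0.0163
finger_force: 39.2
goal (0.4757, 0.292, 0.047) row cm [0.44 0.28 6.28] turn -0.1 tcp [0.4711 0.2896 0.1098] yaw -30.1 w 0.0163 t 6.3 F [ 0.9 -0.7 -0.1] j6 152 grip 39.16885435581207
[(0.72, array([278., 218.])), (0.71, array([195., 287.])), (0.55, array([216., 308.]))]
(np.float64(300.6692985825311), np.float64(218.8919832579269))
(np.float64(261.01957318658094), np.float64(216.4803529618481))
```

View pics/s2.png

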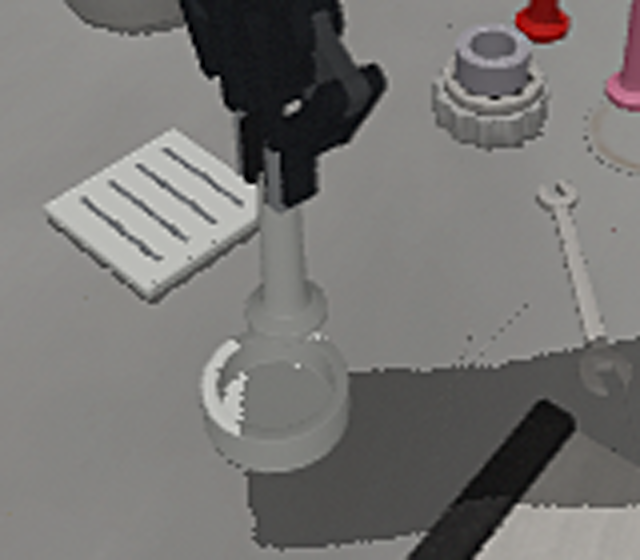

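The nozzle hangs upright over the cup, its flange at crop (286,312). I'll correct by 5 mm and lower it.

```bash
python3 -m creep '[[1,0.4,0.3,0,0],[1,0.4,0.3,2,0],[1,0.4,0.3,4,0],[1,0.4,0.3,5.5,0],[1,0.4,0.3,6.2,0],[1,0.4,0.3,6.3,0],[1,0.4,0.3,6.3,0]]'
python3 -m creep '[[3.5,0,0,0,0],[3.5,0,0,0,0],[3.5,0,0,0,0],[3.5,0,0,-4,0],[3.5,0,0,-9,0],[5,0,0,-14,0]]'
python3 - <<'E'
from h import *
c=cap("side"); save(c,"s3.png",(200,340,150,310),4)
for r in regions_of("nozzle_mid","side"):
    ys,xs=np.nonzero(r["region"]); print(np.round(r["point"]),ys.min(),ys.max(),xs.min(),xs.max())
print(proj(c,(.4757,.292,.09)))
c=cap("top")
print([np.round(k["point"]) for k in regions_of("nozzle_mid","top")],proj(c,(.4757,.292,.09)))
R=regions_of("spacer_mid","top")[:2]; print([(k["p"],atz(c,k["point"],.052)) for k in R])
save(c,"t3.png",(195,265,225,315),7)
goal(.46,.028,.15,-30)
E
```

```text
t: 7.15
position: [0.4766, 0.2935, 0.0476]
ee_rot: [[0.5, 0.866, 0.001], [0.866, -0.5, 0.001], [0.001, 0.001, -1.0]]
ft_force: [0.7, -0.1, -0.1]
width: 0.0164
finger_force: 39.2
t: 7.75
position: [0.4752, 0.2927, 0.1881]
ee_rot: [[0.5, 0.866, -0.001], [0.866, -0.5, -0.001], [-0.001, -0.001, -1.0]]
ft_force: [1.3, 1.4, -0.3]
width: 0.0481
finger_force: 0.0
[295. 216.] 268 307 209 228
[198. 287.] 180 209 280 291
[216. 310.] 195 227 302 315
(np.float64(270.47356493479776), np.float64(217.05537669003786))
[array([220., 300.]), array([248., 280.]), array([210., 159.])] (np.float64(205.7076191055463), np.float64(154.63992603888954))
[(0.7, array([0.43840386, 0.03423525, 0.052     ]))]
goal (0.46, 0.028, 0.15) row cm [-23.75  11.89   3.67] turn 0.0 tcp [0.4757 0.2931 0.1868] yaw -30.0 w 0.0503 t 8.0 F [-0.4  0.1  0.3] j6 152 grip 0.0
```

View pics/s3.png

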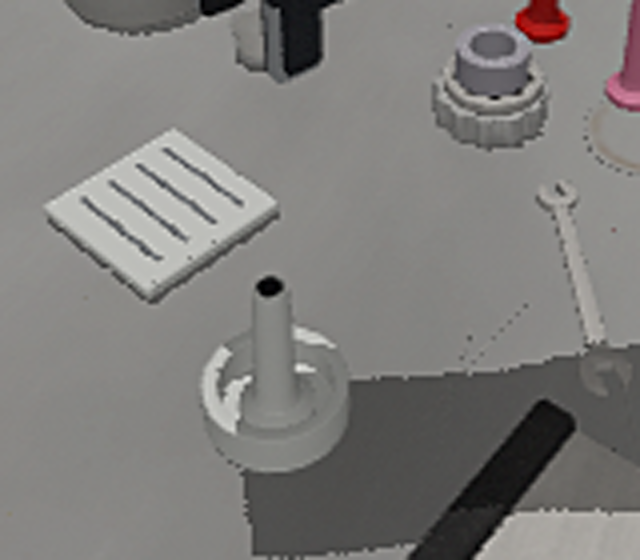

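View pics/t3.png

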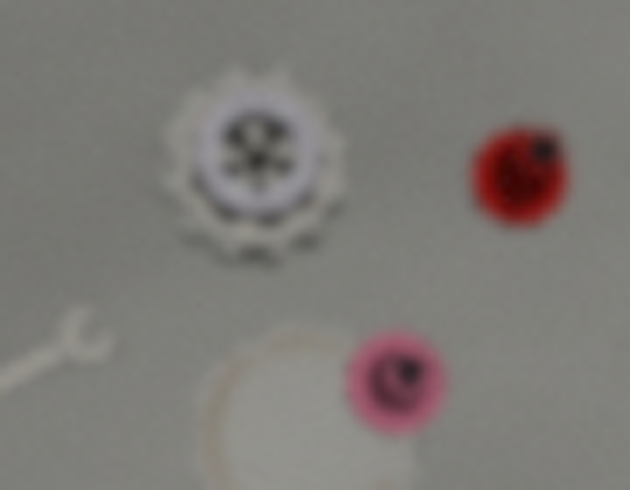

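The nozzle is in the cup: its tip is at (271.5,217), predicted (270.5,217). The collar's top circle is at top ≈(215.7,261.4) and side ≈(210.6,274).

```bash
python3 - <<'E'
from h import *
c=cap("top");d=cap("side")
print(atz(c,(215.7,261.4),.052),atz(d,(210.5,274),.052)); print("ring",atz(c,(218,261),.022))
x,y=(atz(c,(215.7,261.4),.052)+atz(d,(210.5,274),.052))[:2]/2
goal(x,y,.14,-30)
E
```

```text
[0.46150163 0.02834025 0.052     ] [0.45829223 0.0273306  0.052     ]
ring [0.45932878 0.0290139  0.022     ]
goal (np.float64(0.45989693093071315), np.float64(0.027835426334398238), 0.14) row cm [-23.64  11.95   4.55] turn 0.0 tcp [0.4747 0.2924 0.185 ] yaw -30.0 w 0.0499 t 8.1 F [ 0.5  0.3 -0. ] j6 152 grip 0.0
```

```bash
python3 -m creep '[[6.5,-23.6,11.9,2,0],[6.5,-23.6,11.9,2,0],[6.5,-23.6,11.9,2,0],[6.5,-23.6,11.9,2,0],[6.5,-23.6,11.9,2,0],[6.5,-23.6,11.9,2,0],[6.5,-23.6,11.9,6,0],[6.5,-23.6,11.9,10,0],[6.5,-23.6,11.9,10,0],[6.5,-23.6,11.9,10,0]]'
python3 -c "
from h import *
goal(.4599,.0278,.034,-30)"
```

```text
t: 9.1
position: [0.4593, 0.0291, 0.0858]
ee_rot: [[0.5, 0.866, -0.004], [0.866, -0.5, -0.0], [-0.002, -0.004, -1.0]]
ft_force: [-0.9, -0.4, 1.0]
width: 0.0649
finger_force: 0.0
goal (0.4599, 0.0278, 0.034) row cm [-0.07  0.13  5.18] turn 0.0 tcp [0.4593 0.0291 0.0858] yaw -30.0 w 0.0649 t 9.1 F [-0.9 -0.4  1. ] j6 124 grip 0.0
```

```bash
python3 -m creep '[[6.5,0,0.1,2.5,0],[6.5,0,0.1,4.5,0],[6.5,0,0.1,5.1,0],[6.5,0,0.1,5.1,0],[3.8,0,0.1,5.1,0],[3.8,0,0.1,5.1,0],[3.8,0,0.1,5.1,0],[3.8,0,0.1,5.1,0],[3.8,0,0.1,5.1,0],[3.8,0,0.1,5.1,0]]' 45
python3 -m creep '[[3.8,0,0,-1,0],[3.8,0,0,-4,0],[3.8,0,0,-8,0],[3.8,0,0,-9,0],[3.8,0,0,-9,0]]'
python3 - <<'E'
from h import *
goal(.595,-.0935,.12,-30)
c=cap("side"); save(c,"s4.png",(130,250,190,330),4)
E
```

```text
t: 10.1
position: [0.4618, 0.0287, 0.0358]
ee_rot: [[0.5, 0.866, 0.0], [0.866, -0.5, 0.0], [0.0, 0.0, -1.0]]
ft_force: [0.8, 0.4, 0.7]
width: 0.0379
finger_force: 0.0
t: 10.6
position: [0.4637, 0.0288, 0.1282]
ee_rot: [[0.5, 0.866, 0.006], [0.866, -0.5, 0.0], [0.003, 0.005, -1.0]]
ft_force: [0.3, -0.1, 0.8]
width: 0.0381
finger_force: 0.0
goal (0.595, -0.0935, 0.12) row cm [-4.03 17.48  0.89] turn 0.0 tcp [0.4637 0.0288 0.1282] yaw -30.0 w 0.0381 t 10.6 F [ 0.3 -0.1  0.8] j6 124 grip 0.0
```

View pics/s4.png

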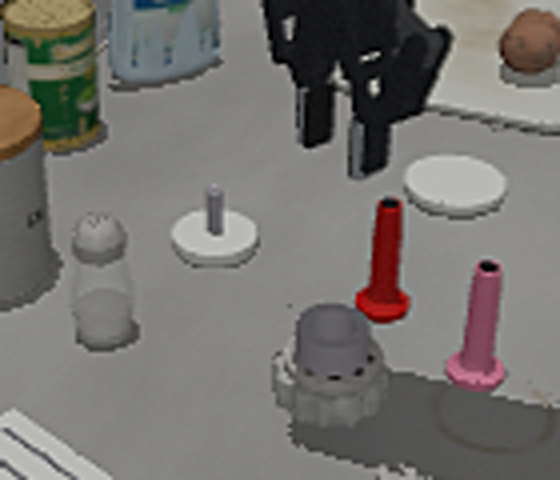

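The collar was not gripped: the fingers closed above it. I'll check the fingertip height against the reported TCP.

```bash
python3 - <<'E'
from h import *
s=read_state(); c=cap("side"); p=np.array(s["position"]); R=np.array(s["ee_rot"]); w=s["width"]
print(w,p)
for dz in(0,.01,.02,.03,.04):
  print(dz,[np.round((np.array(proj(c,p+R@np.array([0,sg*(w/2),-dz])))-[130,190])*4) for sg in(-1,1)])
save(c,"s5.png",(130,250,230,330),6)
E
```

```text
0.037774532107648515 [0.46232087 0.02874588 0.12645239]
0 [array([234., 356.]), array([206., 314.])]
0.01 [array([219., 357.]), array([191., 315.])]
0.02 [array([204., 358.]), array([177., 316.])]
0.03 [array([189., 359.]), array([162., 316.])]
0.04 [array([174., 360.]), array([147., 317.])]
```

View pics/s5.png

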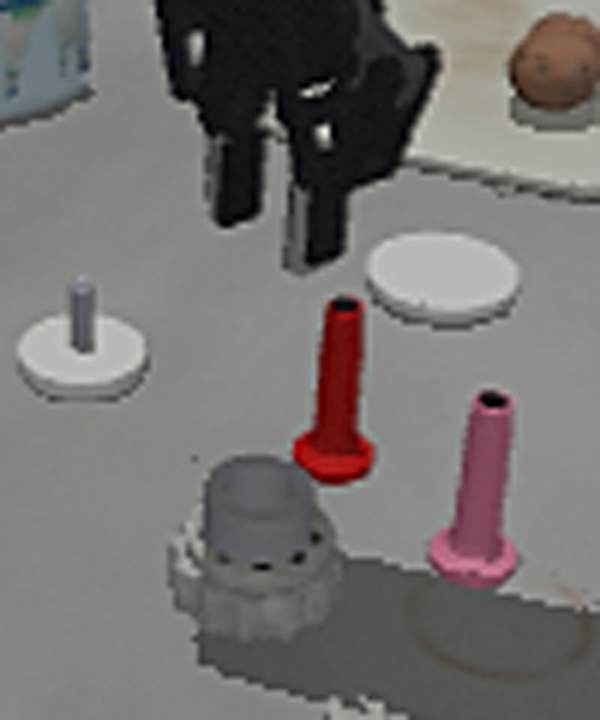

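The fingertips appear at s4 (175,360) and (145,315), about 37 mm above the reported TCP. The nozzle grip width (16.6 mm, so gripped near its tip) says the same. So the tips are really about 30 mm or more above the reported TCP, and I'll grip lower by that much and watch the force.

```bash
python3 -m creep '[[6.5,0,0,0,0],[6.5,0,0,0,0],[6.5,0,0,0,0],[6.5,0,0,4,0],[6.5,-0.15,0.1,8,0],[6.5,-0.15,0.1,9.5,0],[6.5,-0.15,0.1,10.5,0],[6.5,-0.15,0.1,11.5,0],[6.5,-0.15,0.1,11.5,0]]' 45
python3 -c "
from h import *
goal(.4599,.0278,.000,-30)"
```

```text
t: 11.6
position: [0.4614, 0.0269, 0.0099]
ee_rot: [[0.5, 0.866, -0.001], [0.866, -0.5, -0.0], [-0.001, -0.001, -1.0]]
ft_force: [-0.1, -0.3, -0.3]
width: 0.0649
finger_force: 0.0
goal (0.4599, 0.0278, 0.0) row cm [ 0.   -0.17  0.99] turn 0.0 tcp [0.4614 0.0269 0.0099] yaw -30.0 w 0.0649 t 11.6 F [-0.1 -0.3 -0.3] j6 123 grip 0.0
```

```bash
python3 -m creep '[[6.5,0,-0.1,0.5,0],[6.5,0,-0.1,0.9,0],[6.5,0,-0.1,0.9,0],[4,0,-0.1,0.9,0],[4,0,-0.1,0.9,0],[4,0,-0.1,0.9,0],[4,0,-0.1,0.9,0],[4,0,-0.1,0.9,0],[4,0,-0.1,0.9,0]]' 45
```

```text
t: 12.5
position: [0.4614, 0.0275, 0.0025]
ee_rot: [[0.5, 0.866, 0.001], [0.866, -0.5, 0.0], [0.001, 0.001, -1.0]]
ft_force: [-2.0, -1.5, 5.7]
width: 0.0446
finger_force: 45.5
```

```bash
python3 -m creep '[[4,0,0,-1,0],[4,0,0,-4,0],[4,0,0,-8,0],[4,0,0,-8,0]]'
python3 - <<'E'
from h import *
goal(.595,-.0935,.075,-30)
for n in("side","top"):
  c=cap(n); R=regions_of("spacer_mid",n); print(n,[(round(k["p"],2),np.round(k["point"])) for k in R])
  p=np.array(read_state()["position"]); print(proj(c,p+[0,0,.0385]),proj(c,(.46,.028,.041)))
E
```

```text
t: 12.9
position: [0.4655, 0.0276, 0.087]
ee_rot: [[0.5, 0.866, 0.011], [0.866, -0.5, 0.001], [0.006, 0.009, -1.0]]
ft_force: [1.7, 0.7, -0.8]
width: 0.0446
finger_force: 46.4
goal (0.595, -0.0935, 0.075) row cm [-4.03 17.26  1.33] turn 0.0 tcp [0.4655 0.0276 0.087 ] yaw -30.0 w 0.0446 t 12.9 F [ 1.7  0.7 -0.8] j6 123 grip 46.44164331257343
side [(0.67, array([187., 272.]))]
(np.float64(186.46450004309995), np.float64(273.8779667834204)) (np.float64(214.04216479636997), np.float64(273.0487664090915))
top []
(np.float64(212.66493683350663), np.float64(262.1272208247434)) (np.float64(216.8354726802606), np.float64(261.47372007077007))
```

```bash
python3 -m creep '[[4,-4,17.3,0,0],[4,-4,17.3,0,0],[4,-4,17.3,0,0],[4,-4,17.3,0,0],[4,-4,17.3,0,0],[4,-4,17.3,2,0],[4,-4,17.3,3.5,0],[4,-4,17.3,3.5,0],[4,-4,17.3,3.5,0]]'
python3 - <<'E'
from h import *
goal(.595,-.0932,-.01,-30)
c=cap("side"); s=read_state(); print(proj(c,np.array(s["position"])+[0,0,.0385])); print([(round(k["p"],2),np.round(k["point"])) for k in regions_of("spacer_mid","side")])
save(c,"s6.png",(140,220,200,300),8)
E
```

```text
t: 14.0
position: [0.5893, -0.0931, 0.0456]
ee_rot: [[0.499, 0.866, -0.003], [0.866, -0.499, 0.001], [-0.001, -0.003, -1.0]]
ft_force: [-0.4, 0.6, -0.3]
width: 0.0442
finger_force: 46.6
goal (0.595, -0.0932, -0.01) row cm [0.28 0.52 5.56] turn 0.0 tcp [ 0.5893 -0.0931  0.0456] yaw -30.0 w 0.0442 t 14.0 F [-0.4  0.6 -0.3] j6 111 grip 46.57953701913357
(np.float64(166.02522742231653), np.float64(244.7686392100241))
[(0.66, array([168., 244.]))]
```

View pics/s6.png

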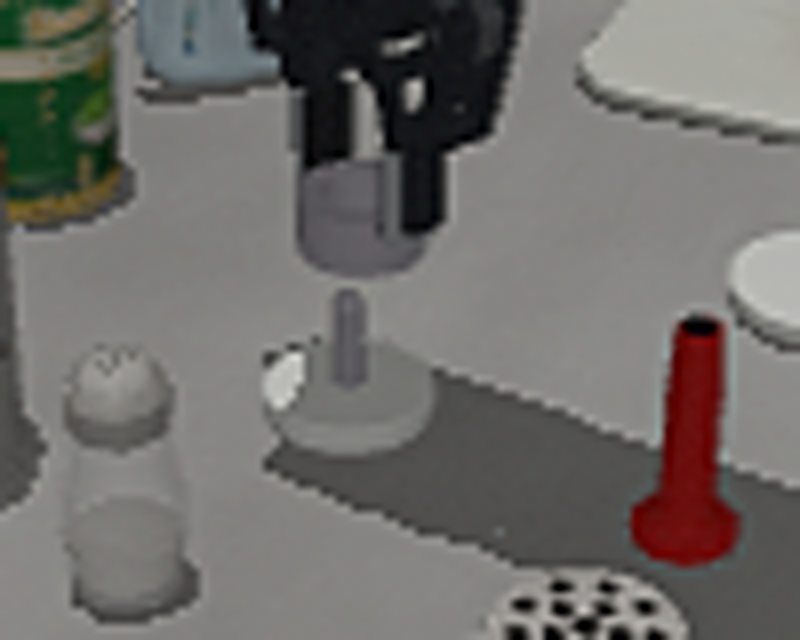

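The collar is level, at (255,362) in the crop, just above the post tip (295,348). A 6 mm shift in +x centres it, then I lower.

```bash
python3 -m creep '[[4,0.3,0.4,0,0],[4,0.3,0.5,0,0],[4,0.3,0.5,1.5,0],[4,0.3,0.5,3,0],[4,0.3,0.5,4.5,0],[4,0.3,0.5,5.4,0],[4,0.3,0.5,5.6,0],[4,0.3,0.5,5.7,0],[4,0.3,0.5,5.7,0]]'
```

```text
t: 15.0
position: [0.5973, -0.0937, -0.0096]
ee_rot: [[0.5, 0.866, 0.001], [0.866, -0.5, -0.0], [0.0, 0.001, -1.0]]
ft_force: [-0.3, -0.6, -1.7]
width: 0.044
finger_force: 46.6
```

```bash
python3 -m creep '[[4,0,0,0.3,0],[4,0,0,0.5,0],[4,0,0,0.5,0]]'
```

```text
t: 15.3
position: [0.5967, -0.0936, -0.0153]
ee_rot: [[0.5, 0.866, 0.0], [0.866, -0.5, -0.0], [0.0, 0.0, -1.0]]
ft_force: [-0.1, 0.0, -2.1]
width: 0.0444
finger_force: 46.6
```

Bottom is about on the base. Release (open wide) and rise.

```bash
python3 -m creep '[[6,0,0,0,0],[6,0,0,0,0],[6,0,0,0,0],[6,0,0,-3,0],[6,0,0,-8,0],[7.3,0,0,-12,0],[7.3,0,0,-12,0]]'
python3 - <<'E'
from h import *
for n in("side","top"):
  c=cap(n); R=regions_of("spacer_mid",n); print(n,[(round(k["p"],2),np.round(k["point"],1),[int(f(a)) for a in np.nonzero(k["region"]) for f in(np.min,np.max)]) for k in R],proj(c,(.595,-.0935,.023)),proj(c,(.595,-.0935,.034)))
  for k in regions_of("plate_mid",n)[:2]:
    ys,xs=np.nonzero(k["region"]); b=[ys.min(),ys.max(),xs.min(),xs.max()]; print("plate",round(k["p"],2),b,atz(c,((b[0]+b[1])/2,(b[2]+b[3])/2),.028))
  for k in regions_of("ring_mid",n)[:2]:
    ys,xs=np.nonzero(k["region"]); b=[ys.min(),ys.max(),xs.min(),xs.max()]; print("ring",round(k["p"],2),b,atz(c,((b[0]+b[1])/2,(b[2]+b[3])/2),.013))
goal(.46,.028,.075,-30)
E
```

```text
t: 16.0
position: [0.6018, -0.0944, 0.1124]
ee_rot: [[0.5, 0.866, 0.014], [0.866, -0.5, -0.002], [0.005, 0.013, -1.0]]
ft_force: [0.4, 0.9, 1.0]
width: 0.0731
finger_force: 0.0
side [(0.59, array([183.5, 240.9]), [178, 191, 235, 250])] (np.float64(184.37030284854313), np.float64(243.3045850927108)) (np.float64(181.14794981784215), np.float64(243.29998499971663))
plate 0.57 [np.int64(211), np.int64(228), np.int64(262), np.int64(285)] [0.45660447 0.03230245 0.028     ]
ring 0.81 [np.int64(221), np.int64(236), np.int64(258), np.int64(286)] [0.45361689 0.0493738  0.013     ]
top [] (np.float64(168.55126739340437), np.float64(307.72714778833557)) (np.float64(167.53839164397323), np.float64(308.2413400701499))
plate 0.81 [np.int64(206), np.int64(229), np.int64(250), np.int64(272)] [0.45989039 0.02908535 0.028     ]
ring 0.49 [np.int64(209), np.int64(232), np.int64(247), np.int64(270)] [0.45368032 0.0354081  0.013     ]
goal (0.46, 0.028, 0.075) row cm [  3.75 -17.8    2.85] turn 0.0 tcp [ 0.5956 -0.0935  0.103 ] yaw -30.0 w 0.0727 t 16.4 F [-0.   0.2 -0.3] j6 111 grip 0.0
```

The collar is on its post: its box centre is (185,243), predicted (184,243). Back to the plate, at about (0.459, 0.029).

```bash
python3 -m creep '[[7.3,3.7,-17.8,0,0],[7.3,3.7,-17.8,0,0],[7.3,3.7,-17.8,0,0],[7.3,3.7,-17.8,0,0],[7.3,3.7,-17.8,4,0],[7,3.7,-17.8,8,0],[7,3.7,-17.8,8,0],[7,3.7,-17.8,8,0]]'
python3 - <<'E'
from h import *
goal(.459,.029,.0,-30)
c=cap("wrist"); save(c,"w7.png",(60,320,130,390),2.2)
print((np.array(proj(c,(.459,.029,.03)))-[60,130])*2.2)
E
```

```text
t: 17.2
position: [0.46, 0.0273, 0.0243]
ee_rot: [[0.5, 0.866, -0.003], [0.866, -0.5, -0.0], [-0.002, -0.003, -1.0]]
ft_force: [0.4, -0.4, -0.1]
width: 0.0702
finger_force: 0.0
goal (0.459, 0.029, 0.0) row cm [ 0.1  -0.17  2.43] turn 0.0 tcp [0.46   0.0273 0.0243] yaw -30.0 w 0.0702 t 17.2 F [ 0.4 -0.4 -0.1] j6 123 grip 0.0
[359.52006212 279.35091726]
```

View pics/w7.png

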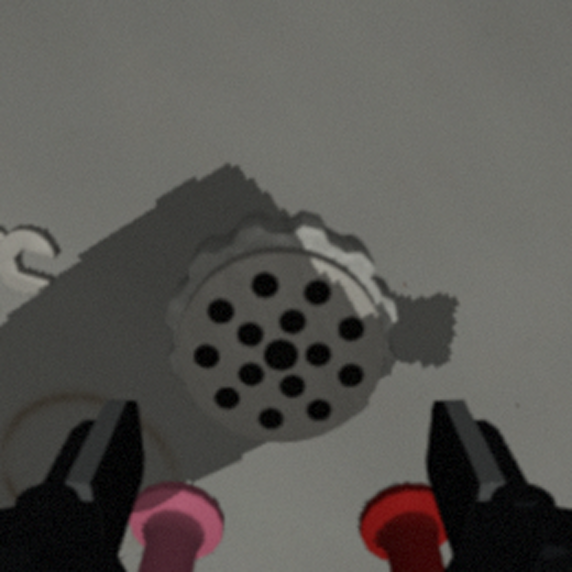

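The plate's centre is at (353,281), predicted (359,279), so about 2 mm off and centred between the fingers. I'll descend step by step.

```bash
python3 -m creep '[[6.9,0.1,-0.1,1.4,0],[6.9,0.1,-0.1,2.7,0],[6.9,0.1,-0.1,3,0],[6.9,0.1,-0.1,3,0]]'
python3 -m creep '[[6.9,0,0,0.2,0],[6.9,0,0,0.4,0],[6.9,0,0,0.4,0]]'
python3 -m creep '[[6.9,0,0,0.2,0],[6.9,0,0,0.2,0]]'
```

```text
t: 17.65
position: [0.4617, 0.0286, -0.0042]
ee_rot: [[0.5, 0.866, 0.002], [0.866, -0.5, 0.0], [0.001, 0.001, -1.0]]
ft_force: [0.1, 1.2, -0.5]
width: 0.0693
finger_force: 0.0
t: 17.95
position: [0.4609, 0.0287, -0.009]
ee_rot: [[0.5, 0.866, 0.001], [0.866, -0.5, 0.0], [0.0, 0.0, -1.0]]
ft_force: [-0.1, -1.2, -0.1]
width: 0.0689
finger_force: 0.0
t: 18.15
position: [0.4605, 0.0288, -0.0114]
ee_rot: [[0.5, 0.866, -0.0], [0.866, -0.5, 0.0], [-0.0, -0.0, -1.0]]
ft_force: [-0.2, -0.0, -0.3]
width: 0.069
finger_force: 0.0
```

```bash
python3 -m creep '[[6.9,0,0,0.2,0],[6.9,0,0,0.2,0]]'
python3 -m creep '[[6.9,0,0,0.2,0],[6.9,0,0,0.2,0]]'
python3 -m creep '[[6.9,0,0,0.2,0],[6.9,0,0,0.2,0]]'
```

```text
t: 18.35
position: [0.4604, 0.0288, -0.0135]
ee_rot: [[0.5, 0.866, -0.0], [0.866, -0.5, -0.0], [-0.0, -0.0, -1.0]]
ft_force: [0.5, 0.2, -0.2]
width: 0.0685
finger_force: 0.0
t: 18.55
position: [0.4604, 0.0287, -0.0156]
ee_rot: [[0.5, 0.866, -0.001], [0.866, -0.5, -0.0], [-0.0, -0.0, -1.0]]
ft_force: [-0.7, 0.0, 0.7]
width: 0.0693
finger_force: 0.0
t: 18.75
position: [0.4604, 0.0288, -0.0175]
ee_rot: [[0.5, 0.866, -0.0], [0.866, -0.5, -0.0], [-0.0, -0.0, -1.0]]
ft_force: [-0.4, 0.4, -0.1]
width: 0.069
finger_force: 0.0
```

```bash
python3 -m creep '[[6.9,0,0,0.15,0],[6.9,0,0,0.15,0]]'
```

```text
t: 18.95
position: [0.4605, 0.0288, -0.019]
ee_rot: [[0.5, 0.866, -0.0], [0.866, -0.5, -0.0], [-0.0, -0.0, -1.0]]
ft_force: [1.0, 0.1, 0.3]
width: 0.0691
finger_force: 0.0
```

```bash
python3 -m creep '[[6.9,0,0,0.15,0],[6.9,0,0,0.15,0]]'
```

```text
t: 19.15
position: [0.4605, 0.0288, -0.0205]
ee_rot: [[0.5, 0.866, -0.0], [0.866, -0.5, -0.0], [-0.0, -0.0, -1.0]]
ft_force: [-0.5, -0.3, 0.4]
width: 0.069
finger_force: 0.0
```

```bash
python3 - <<'E'
from h import *
s=read_state(); c=cap("side"); p=np.array(s["position"]); R=np.array(s["ee_rot"]); w=s["width"]
g=c["img"].max(2).astype(int)
for off in(0,.007):
  for dz in(.03,.035,.04,.045): print(off,dz,np.round(proj(c,p+R@np.array([0,-(w/2+off),-dz])),1),np.round(proj(c,p+R@np.array([.011,-(w/2+off),-dz])),1))
a=proj(c,p+R@np.array([0,-(w/2+.006),-.04])); r,k=int(a[0]),int(a[1])
print(r,k); print(g[r-16:r+10,k-8:k+10])
E
```

```text
0 0.03 [231.2 281.2] [232.9 277.8]
0 0.035 [229.6 281.3] [231.3 277.9]
0 0.04 [228.  281.4] [229.8 278. ]
0 0.045 [226.5 281.5] [228.2 278.1]
0.007 0.03 [232.7 283. ] [234.4 279.6]
0.007 0.035 [231.1 283.2] [232.8 279.8]
0.007 0.04 [229.5 283.3] [231.3 279.9]
0.007 0.045 [227.9 283.4] [229.7 280. ]
229 283
[[  0   9  56  98  95  13  21  24  29  25  23  21  23  27  28  26  26  27]
 [ 75  61 103  99 100  58  22  26  25  27  23  26  23  25  26  23  28  28]
 [ 34  66 104  96  47   8  17  23  28  29  23  24  26  23  27  24  27  23]
 [  0  20  83  99  73  29  36  16  22  24  25  23  26  22  23  20  17  33]
 [ 93 112 108 104  81  78 100  80  15  24  24  24  23  19  16  31  86  96]
 [ 81  51  33  62  81  75  97  99  16  23  26  25  20  37  89  96 155 148]
 [104  18   0  11  57  75  91  76  15  22  24  27  21  52 132 151 147 143]
 [113 104  88 109  81  74  95  76  18  24  26  26  18  49 129 147 142 139]
 [ 87 106 108 105  40  95  94  75  15  22  26  25  20  70 164 151 146 143]
 [109 101  69   0  27  95  94  77  21  24  27  23  24  46  89  79  92 150]
 [108 104 100  47  42  95  94  53  20  24 
[... 458 characters left out ...]
 84  83  85  85  84  85]
 [120 119 112 106 100  96 106 101 102  96  84  83  84  85  84  85  85  85]
 [116 114 107 105 103  99 105  95 100  94  83  83  85  85  86  85  85  85]
 [113 109 108 104 100  95 107 101  99  90  84  84  83  85  85  85  86  85]
 [108 110 107 106 101  97 102  99  95  82  84  84  84  86  85  85  84  85]
 [ 99 101 107 108 102  90  81  84  77  82  83  83  84  84  84  85  85  85]
 [ 96  99 105 102  83  77  81  82  82  83  83  84  85  83  84  85  85  86]
 [ 82  85  98  90  80  81  83  82  82  84  84  84  85  84  85  86  85  86]
 [ 79  78  80  78  82  81  82  84  84  84  83  83  84  85  85  86  85  85]
 [ 81  80  81  80  80  82  82  82  82  84  84  84  83  83  86  84  85  85]]
```

The fingertip's lower corner is at side (227.5,280), which puts it at z ≈ 0.025, beside the plate and above the ring. I'll close here.

```bash
python3 -m creep '[[5.5,-0.05,0,0,0],[5.5,-0.05,0,0,0],[5.5,-0.05,0,0,0],[5.5,-0.05,0,0,0],[5.5,-0.05,0,0,0],[5.5,-0.05,0,0,0]]' 45
python3 -m creep '[[5.5,0,0,-0.5,0],[5.5,0,0,-1.5,0],[5.5,0,0,-3,0],[5.5,0,0,-3,0]]'
python3 - <<'E'
from h import *
goal(.455,-.24,.06,-30)
for n in("side","top"):
  c=cap(n); s=np.array(read_state()["position"])
  for k in regions_of("plate_mid",n)[:2]+regions_of("ring_mid",n)[:2]:
    print(n,round(k["p"],2),np.round(k["point"]),[int(f(a)) for a in np.nonzero(k["region"]) for f in(np.min,np.max)])
  print(proj(c,s+[0,0,.047]),proj(c,(.459,.029,.026)))
E
```

```text
t: 19.8
position: [0.4607, 0.0286, -0.0197]
ee_rot: [[0.5, 0.866, 0.001], [0.866, -0.5, 0.001], [0.001, 0.0, -1.0]]
ft_force: [-1.9, 1.5, 5.3]
width: 0.0593
finger_force: 47.3
t: 20.2
position: [0.4623, 0.0284, 0.0117]
ee_rot: [[0.5, 0.866, 0.004], [0.866, -0.5, 0.0], [0.002, 0.003, -1.0]]
ft_force: [-0.0, 0.7, -1.2]
width: 0.0592
finger_force: 48.7
goal (0.455, -0.24, 0.06) row cm [-23.6   12.8   -4.84] turn 0.0 tcp [0.4623 0.0284 0.0117] yaw -30.0 w 0.0592 t 20.2 F [-0.   0.7 -1.2] j6 124 grip 48.71478974819183
side 0.73 [211. 272.] [201, 217, 261, 278]
side 0.56 [229. 274.] [216, 236, 258, 286]
(np.float64(208.5108505127283), np.float64(272.6744593717327)) (np.float64(219.14328645578837), np.float64(273.01119116795996))
(np.float64(216.11451684598418), np.float64(261.42286719551004)) (np.float64(217.9358201485338), np.float64(261.01835321399824))
```

The plate is lifted (side (211,272)). I'll go up well over the red nozzle, then to the round pad.

```bash
python3 -m creep '[[5.5,0,0,-4,0],[5.5,0,0,-8,0],[5.5,-23.6,12.8,-8,0],[5.5,-23.6,12.8,-8,0],[5.5,-23.6,12.8,-8,0],[5.5,-23.6,12.8,-8,0],[5.5,-23.6,12.8,-8,0],[5.5,-23.6,12.8,-8,0],[5.5,-23.6,12.8,-8,0],[5.5,-23.6,12.8,-4,0],[5.5,-23.6,12.8,0,0],[5.5,-23.6,12.8,0,0],[5.5,-23.6,12.8,0,0]]'
python3 - <<'E'
from h import *
goal(.455,-.24,-.028,-30)
c=cap("side"); s=read_state(); print(proj(c,np.array(s["position"])+[0,0,.0457])); print([(round(k["p"],2),np.round(k["point"]),[int(f(a)) for a in np.nonzero(k["region"]) for f in(np.min,np.max)]) for k in regions_of("plate_mid","side")])
E
```

```text
t: 21.8
position: [0.4524, -0.2386, 0.0093]
ee_rot: [[0.499, 0.867, -0.003], [0.867, -0.499, 0.002], [0.0, -0.003, -1.0]]
ft_force: [0.1, -1.1, -1.1]
width: 0.0595
finger_force: 49.7
goal (0.455, -0.24, -0.028) row cm [0.01 0.3  3.73] turn 0.1 tcp [ 0.4524 -0.2386  0.0093] yaw -29.9 w 0.0595 t 21.8 F [ 0.1 -1.1 -1.1] j6 92 grip 49.66181516647339
(np.float64(161.66952090789198), np.float64(305.1898021040241))
[(0.58, array([164., 306.]), [157, 168, 296, 311])]
```

```bash
python3 -m creep '[[5.5,0,0.2,1.5,0],[5.5,0,0.2,2.8,0],[5.5,0,0.2,3.3,0],[5.5,0,0.2,3.3,0]]'
python3 -m creep '[[5.5,0,0,0.2,0],[5.5,0,0,0.2,0]]'
```

```text
t: 22.3
position: [0.4557, -0.2412, -0.0223]
ee_rot: [[0.5, 0.866, 0.001], [0.866, -0.5, -0.001], [0.0, 0.001, -1.0]]
ft_force: [0.1, 0.6, -1.0]
width: 0.0593
finger_force: 49.7
t: 22.5
position: [0.4557, -0.2414, -0.0244]
ee_rot: [[0.5, 0.866, 0.001], [0.866, -0.5, -0.001], [0.0, 0.002, -1.0]]
ft_force: [-0.4, -0.2, -0.6]
width: 0.0593
finger_force: 49.7
```

```bash
python3 -m creep '[[5.5,0,0,0.2,0],[5.5,0,0,0.2,0]]'
python3 -m creep '[[5.5,0,0,0.15,0],[5.5,0,0,0.15,0]]'
```

```text
t: 22.7
position: [0.455, -0.2411, -0.0272]
ee_rot: [[0.5, 0.866, 0.0], [0.866, -0.5, -0.0], [-0.0, 0.0, -1.0]]
ft_force: [-0.5, 0.6, -1.3]
width: 0.0596
finger_force: 49.7
t: 22.9
position: [0.4548, -0.241, -0.029]
ee_rot: [[0.5, 0.866, -0.0], [0.866, -0.5, 0.0], [0.0, -0.0, -1.0]]
ft_force: [-0.1, 0.4, -0.7]
width: 0.0594
finger_force: 49.7
```

```bash
python3 -m creep '[[7,0,0,0,0],[7,0,0,0,0],[7,0,0,0,0],[7,0,0,-3,0],[7,0,0,-8,0],[2.8,0,0,-12,0],[2.8,0,0,-12,0]]'
python3 - <<'E'
from h import *
goal(.433,.044,.08,-30)
for n in("side","top"):
  c=cap(n)
  for k in regions_of("plate_mid",n)[:2]+regions_of("ring_mid",n)[:2]:
    print(n,round(k["p"],2),np.round(k["point"]),b:=[int(f(a)) for a in np.nonzero(k["region"]) for f in(np.min,np.max)],[atz(c,((b[0]+b[1])/2,(b[2]+b[3])/2),z)[:2].round(4) for z in(.016,.012,.022)])
E
```

```text
t: 23.6
position: [0.4596, -0.2435, 0.0977]
ee_rot: [[0.5, 0.866, 0.011], [0.866, -0.5, -0.006], [0.0, 0.013, -1.0]]
ft_force: [1.5, -0.2, -0.4]
width: 0.0424
finger_force: 0.0
goal (0.433, 0.044, 0.08) row cm [ 23.57 -16.69   1.57] turn 0.0 tcp [ 0.4596 -0.2435  0.0977] yaw -30.0 w 0.0424 t 23.6 F [ 1.5 -0.2 -0.4] j6 92 grip 0.0
side 0.62 [175. 305.] [169, 178, 295, 313] [array([ 0.4532, -0.2376]), array([ 0.4547, -0.2443]), array([ 0.451 , -0.2275])]
side 0.73 [229. 271.] [213, 236, 258, 285] [array([0.459 , 0.0387]), array([0.4606, 0.034 ]), array([0.4567, 0.0458])]
top 0.89 [222. 363.] [211, 234, 352, 373] [array([ 0.4539, -0.2379]), array([ 0.4544, -0.2389]), array([ 0.4532, -0.2363])]
top 0.81 [226. 252.] [206, 231, 247, 273] [array([0.4587, 0.0316]), array([0.4592, 0.0316]), array([0.458 , 0.0316])]
```

The plate lies on the round pad at (0.454,-0.238). Ring centre ≈(0.459,0.031). Now above its wall.

```bash
python3 -m creep '[[2.8,23.6,-16.7,0,0],[2.8,23.6,-16.7,0,0],[2.8,23.6,-16.7,0,0],[2.8,23.6,-16.7,0,0],[2.8,23.6,-16.7,0,0],[2.8,23.6,-16.7,0,0],[2.8,23.6,-16.7,2,0],[2.8,23.6,-16.7,6,0],[2.8,23.6,-16.7,6.5,0],[2.8,23.6,-16.7,6.5,0]]'
python3 - <<'E'
from h import *
goal(.433,.0455,-.025,-30)
c=cap("wrist"); save(c,"w8.png",(80,320,130,390),2.2)
for P in((.459,.031,.022),(.433,.0455,.022)): print((np.array(proj(c,P))-[80,130])*2.2)
E
```

```text
t: 24.9
position: [0.426, 0.0465, 0.0247]
ee_rot: [[0.5, 0.866, -0.006], [0.866, -0.5, -0.001], [-0.003, -0.005, -1.0]]
ft_force: [0.4, 0.4, -0.7]
width: 0.0279
finger_force: 0.0
goal (0.433, 0.0455, -0.025) row cm [0.28 0.68 4.96] turn 0.0 tcp [0.426  0.0465 0.0247] yaw -30.0 w 0.0279 t 24.9 F [ 0.4  0.4 -0.7] j6 126 grip 0.0
[297.36075987 403.25231099]
[299.05286753 306.8951642 ]
```

View pics/w8.png

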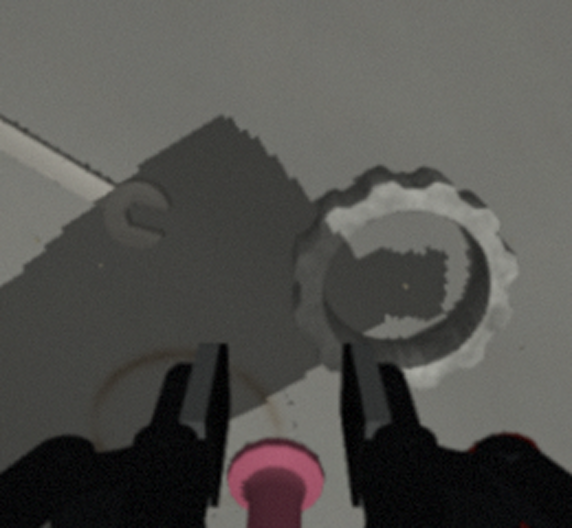

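The ring's top face is centred at about (285,408), predicted (297,403). I'll correct sideways and recheck before going down.

```bash
python3 -m creep '[[2.8,0.4,0.5,0,0],[2.8,0.4,0.5,1,0],[2.8,0.4,0.5,1,0],[2.8,0.4,0.5,1,0]]'
python3 -c "
from h import *
goal(.434,.0465,-.025,-30)"
```

```text
t: 25.35
position: [0.4345, 0.0476, 0.0162]
ee_rot: [[0.5, 0.866, -0.0], [0.866, -0.5, -0.0], [-0.0, -0.0, -1.0]]
ft_force: [-0.6, -0.8, -1.1]
width: 0.028
finger_force: 0.0
goal (0.434, 0.0465, -0.025) row cm [-0.12  0.01  4.12] turn -0.0 tcp [0.4345 0.0476 0.0162] yaw -30.0 w 0.028 t 25.4 F [-0.6 -0.8 -1.1] j6 126 grip 0.0
```

```bash
python3 -m creep '[[2.8,-0.1,0,1.2,0],[2.8,-0.1,0,2.2,0],[2.8,-0.1,0,2.6,0],[2.8,-0.1,0,2.6,0]]'
python3 -m creep '[[2.8,0,0,0.3,0],[2.8,0,0,0.6,0],[2.8,0,0,0.6,0]]'
```

```text
t: 25.75
position: [0.4333, 0.0468, -0.0105]
ee_rot: [[0.5, 0.866, -0.002], [0.866, -0.5, -0.0], [-0.001, -0.001, -1.0]]
ft_force: [-0.4, 0.4, 0.4]
width: 0.0282
finger_force: 0.0
t: 26.05
position: [0.434, 0.0469, -0.016]
ee_rot: [[0.5, 0.866, -0.0], [0.866, -0.5, -0.0], [-0.0, -0.0, -1.0]]
ft_force: [0.1, -0.2, -0.1]
width: 0.0283
finger_force: 0.0
```

```bash
python3 -m creep '[[2.8,0,0,0.3,0],[2.8,0,0,0.6,0],[2.8,0,0,0.6,0]]'
```

```text
t: 26.35
position: [0.4338, 0.0469, -0.0222]
ee_rot: [[0.5, 0.866, -0.001], [0.866, -0.5, -0.0], [-0.0, -0.001, -1.0]]
ft_force: [-0.7, -0.2, -0.0]
width: 0.0279
finger_force: 0.0
```

```bash
python3 -m creep '[[2.8,0,0,0.3,0],[2.8,0,0,0.5,0],[2.8,0,0,0.5,0],[0.6,0,0,0.5,0],[0.6,0,0,0.5,0],[0.6,0,0,0.5,0],[0.6,0,0,0.5,0],[0.6,0,0,0.5,0],[0.6,0,0,0.5,0]]' 90
```

```text
t: 27.25
position: [0.4342, 0.0469, -0.0265]
ee_rot: [[0.5, 0.866, 0.0], [0.866, -0.5, 0.0], [0.0, 0.0, -1.0]]
ft_force: [-2.0, -0.8, 6.0]
width: 0.0103
finger_force: 83.5
```

```bash
python3 -m creep '[[0.6,0,0,-1,0],[0.6,0,0,-3,0],[0.6,0,0,-6,0],[0.6,0,0,-7,0],[0.6,0,0,-7,0]]'
python3 - <<'E'
from h import *
for n in("side","top"):
  c=cap(n)
  for k in regions_of("ring_mid",n)[:2]:
    print(n,round(k["p"],2),np.round(k["point"]),b:=[int(f(a)) for a in np.nonzero(k["region"]) for f in(np.min,np.max)],[atz(c,((b[0]+b[1])/2,(b[2]+b[3])/2),z)[:2].round(4) for z in(.081,.092)])
goal(.571,.2115,.0435,-30)
E
```

```text
t: 27.75
position: [0.4359, 0.0472, 0.0447]
ee_rot: [[0.5, 0.866, 0.004], [0.866, -0.5, 0.0], [0.003, 0.003, -1.0]]
ft_force: [-0.5, 0.1, -2.6]
width: 0.0102
finger_force: 83.4
side 0.64 [204. 269.] [189, 213, 258, 280] [array([0.4704, 0.0333]), array([0.4653, 0.0482])]
goal (0.571, 0.2115, 0.0435) row cm [21.17  3.73 -0.2 ] turn 0.0 tcp [0.4329 0.0468 0.0419] yaw -30.0 w 0.0106 t 27.9 F [ 0.9 -0.5 -1.9] j6 126 grip 83.42726878356189
```

```bash
python3 -m creep '[[0.6,21.2,3.7,0,0],[0.6,21.2,3.7,0,0],[0.6,21.2,3.7,0,0],[0.6,21.2,3.7,0,0],[0.6,21.2,3.7,0,0],[0.6,21.2,3.7,0,0],[0.6,21.2,3.7,2,0],[0.6,21.2,3.7,3,0],[0.6,21.2,3.7,3,0],[0.6,21.2,3.7,3,0]]'
python3 - <<'E'
from h import *
s=np.array(read_state()["position"]); z=s[2]+.0265
for n in("side","top"):
  c=cap(n)
  for k in regions_of("ring_mid",n)[:2]:
    print(n,round(k["p"],2),np.round(k["point"]),b:=[int(f(a)) for a in np.nonzero(k["region"]) for f in(np.min,np.max)],[atz(c,((b[0]+b[1])/2,(b[2]+b[3])/2),z+d)[:2].round(4) for d in(.011,.022)])
print(s+.03*np.array([.866,-.5,0]))
goal(.571,.2115,-.0135,-30)
E
```

```text
t: 28.95
position: [0.5713, 0.2111, 0.0128]
ee_rot: [[0.501, 0.866, -0.002], [0.866, -0.501, -0.001], [-0.001, -0.001, -1.0]]
ft_force: [0.1, -0.1, -1.5]
width: 0.0098
finger_force: 91.9
side 0.57 [242. 182.] [225, 251, 174, 206] [array([0.595 , 0.1966]), array([0.5875, 0.2071])]
top 0.64 [162. 206.] [152, 173, 203, 212] [array([0.5988, 0.172 ]), array([0.5959, 0.1705])]
[0.59726668 0.19611166 0.0127616 ]
goal (0.571, 0.2115, -0.0135) row cm [-0.14 -0.14  2.77] turn -0.0 tcp [0.5728 0.212  0.0142] yaw -30.0 w 0.0103 t 29.1 F [ 0.7 -0.  -1.4] j6 140 grip 91.87363354722038
```

```bash
python3 -m creep '[[0.6,-0.1,-0.1,1.2,0],[0.6,-0.1,-0.1,2.2,0],[0.6,-0.1,-0.1,2.5,0],[0.6,-0.1,-0.1,2.5,0]]'
python3 -m creep '[[0.6,0,0,0.15,0],[0.6,0,0,0.15,0]]'
```

```text
t: 29.55
position: [0.5696, 0.2113, -0.0133]
ee_rot: [[0.5, 0.866, -0.003], [0.866, -0.5, -0.001], [-0.002, -0.002, -1.0]]
ft_force: [0.7, -0.0, -1.7]
width: 0.0098
finger_force: 91.9
t: 29.75
position: [0.571, 0.2118, -0.0133]
ee_rot: [[0.5, 0.866, 0.0], [0.866, -0.5, 0.0], [0.0, 0.0, -1.0]]
ft_force: [-0.4, -0.6, -2.1]
width: 0.0103
finger_force: 91.9
```

```bash
python3 -m creep '[[2.6,0,0,0.1,0],[2.6,0,0,0.1,0],[2.6,0,0,0.1,0],[2.6,0,0,0.1,0],[2.6,0,0,-2,0],[2.6,0,0,-5,0],[2.6,0,0,-9,0],[2.6,-8,0,-14,0],[2.6,-16,0,-14,0],[2.6,-24,0,-14,0],[2.6,-24,0,-14,0],[2.6,-24,0,-14,0],[2.6,-24,0,-14,0]]'
python3 - <<'E'
from h import *
Z={"nozzle_mid":.09,"spacer_mid":.034,"plate_mid":.02,"ring_mid":.034,"shaker_mid":.045}
for n in("side","top"):
  c=cap(n)
  for q,z in Z.items():
   for k in regions_of(q,n)[:3]:
    b=[int(f(a)) for a in np.nonzero(k["region"]) for f in(np.min,np.max)]
    m=((b[0]+b[1])/2+.5,(b[2]+b[3])/2+.5)
    print(n,q,round(k["p"],2),b,"top",atz(c,m,z)[:2].round(3),"mid",atz(c,m,{"spacer_mid":.023,"plate_mid":.016,"ring_mid":.023}.get(q,.048))[:2].round(3))
E
```

```text
t: 31.05
position: [0.4479, -0.0001, 0.1276]
ee_rot: [[0.506, 0.863, -0.001], [0.863, -0.506, -0.002], [-0.002, 0.0, -1.0]]
ft_force: [1.0, 0.2, -0.3]
width: 0.0259
finger_force: 0.0
side nozzle_mid 0.8 [269, 306, 210, 228] top [0.453 0.327] mid [0.471 0.295]
side nozzle_mid 0.72 [179, 210, 279, 292] top [0.437 0.005] mid [ 0.454 -0.055]
side nozzle_mid 0.55 [196, 227, 302, 314] top [0.369 0.05 ] mid [ 0.38  -0.006]
side spacer_mid 0.6 [178, 191, 235, 250] top [ 0.587 -0.074] mid [ 0.594 -0.09 ]
side plate_mid 0.62 [169, 178, 295, 312] top [ 0.451 -0.228] mid [ 0.452 -0.235]
side ring_mid 0.64 [234, 262, 175, 206] top [0.586 0.21 ] mid [0.593 0.2  ]
side shaker_mid 0.8 [183, 216, 207, 223] top [0.616 0.037] mid [0.614 0.041]
top nozzle_mid 0.63 [205, 217, 152, 167] top [0.462 0.278] mid [0.467 0.288]
top ring_mid 0.52 [153, 179, 186, 213] top [0.592 0.194] mid [0.594 0.195]
```

```bash
python3 - <<'E'
from h import *
c=cap("side"); a=np.linspace(0,6.28,60)
for nm,x,y,r,z0,z1 in(("ring",.596,.197,.0365,.012,.034),("plate",.454,-.239,.031,.012,.02),("spacer",.595,-.093,.023,.012,.034)):
  P=np.array([proj(c,(x+r*np.cos(t),y+r*np.sin(t),z)) for t in a for z in(z0,z1)]); print(nm,P.min(0).round(),P.max(0).round())
from bench import job_done
print(read_state()["finger_force"]); print(job_done())
E
```

```text
ring [233. 174.] [262. 207.]
plate [167. 294.] [180. 314.]
spacer [177. 235.] [192. 251.]
0.0
the job is handed in; nothing more can be done
None
```

I handed the job in at about 31 s of the 125 s allowed. The final camera check put the nozzle in its cup, the collar over its post, the plate on the round pad, the lock ring on the square pad, and the shaker where it was; no verdict came back.

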